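Pack the glass bells into their gift boxes

TASK

Pack the three silvered glass bells, one after another, each into the open cardboard box of its own size: the large bell in the large box, the medium in the medium, the small in the small, each standing upright on the box floor. The glass is thin, so set the bells down and do not drop them or knock them over. Leave the two glass trees and the two metal moulds standing where they are.

Things in the scene. Friction and masses are not known exactly. Their poses are not given: they have to be found in the camera images.
- bell_large_center (a point): the large silvered glass bell ornament, loose, standing upright on its mouth: round, 88 mm tall, flared lip 72 mm across at the bottom, straight upright waist 46 mm across from 22 to 62 mm above its underside (grip it there), domed shoulder and a 12 mm wide crown on top. This point is on its axis half-way up, 44 mm above its underside; z up.
- bell_medium_center (a point): the medium silvered glass bell ornament, loose, standing upright on its mouth: round, 74 mm tall, flared lip 54 mm across at the bottom, straight upright waist 36 mm across from 18 to 52 mm above its underside (grip it there), domed shoulder and a 12 mm wide crown on top. This point is on its axis half-way up, 37 mm above its underside; z up.
- bell_small_center (a point): the small silvered glass bell ornament, loose, standing upright on its mouth: round, 60 mm tall, flared lip 38 mm across at the bottom, straight upright waist 26 mm across from 15 to 42 mm above its underside (grip it there), domed shoulder and a 12 mm wide crown on top. This point is on its axis half-way up, 30 mm above its underside; z up.
- box_large: the large gift-box bottom: square, open, shallow cardboard tray, 102 x 102 mm outside, 96 x 96 mm inside, walls 3 mm thick and 14 mm high, floor 3 mm thick; fixed to the table. Origin: centre of its underside, on the table; x and y along its sides, z up.
- box_medium: the medium gift-box bottom: square, open, shallow cardboard tray, 82 x 82 mm outside, 76 x 76 mm inside, walls 3 mm thick and 14 mm high, floor 3 mm thick; fixed to the table. Origin: centre of its underside, on the table; x and y along its sides, z up.
- box_small: the small gift-box bottom: square, open, shallow cardboard tray, 64 x 64 mm outside, 58 x 58 mm inside, walls 3 mm thick and 14 mm high, floor 3 mm thick; fixed to the table. Origin: centre of its underside, on the table; x and y along its sides, z up.
- tree_tall_center (a point): the tall silvered glass tree ornament, loose, NOT to be packed: round, three conical tiers, pointed top, 60 mm across at the widest, 84 mm tall. This point is on its axis half-way up, 42 mm above the table.
- tree_short_center (a point): the short silvered glass tree ornament, loose, NOT to be packed: round, three conical tiers, pointed top, 54 mm across at the widest, 68 mm tall. This point is on its axis half-way up, 34 mm above the table.
- mould_block_center (a point): loose cast aluminium half-mould, a block 80 x 56 x 40 mm (x, y, z) with a dark hollow and four brass pins (1 to 3 mm proud) in its top; not to be moved. This point is its centre, 20 mm above the table.
- mould_round_center (a point): loose cast aluminium mould, a puck 70 mm across and 36 mm tall with a dark hollow in its top and a small lug reaching 46 mm from its axis along its +x; not to be moved. This point is on its axis, 18 mm above the table.

How it is judged:
By the outcome, as a careful person would: the job done as asked, in the order asked, and still so for the second after the job is handed in, with the robot touching nothing.
It also fails if it takes over 112 s, if anything falls off the work surface, if the arm or the gripper's body presses on something with over 40 N, if the wrist force passes 120 N, or if a joint passes its speed limit or range.

ROBOT

A 6-joint arm with a two-finger parallel gripper is mounted at the origin on the work surface. World frame = base frame: x ahead of the robot, y to its left, z up, the work surface at z = 0. Lengths are in m, angles in degrees, forces in N, time in s.
With the tool pointing down it reaches from about 0.375 to 0.975 m from the base axis. Payload 3.8 kg.
Tool frame: the origin (TCP) lies at the very end of the fingers, on their centre line; the grasp point (between the pads) lies robot.grasp_offset behind it (robot.grasp_offset is the distance from the TCP to the grasp point, in m); z points along the fingers, y is the line along which they close (so a half turn about z gives the same grasp; the last joint's range is limited). The gripper opens to 88 mm and grips with 3 to 60 N. Pads are 18 mm wide; open, the fingers measure 123 mm over their backs; the gripper's body (75 mm by 187 mm) begins 45 mm behind the grasp point.
Start: joints at [64.75, 15.12, 91.902, -0, 72.978, -2.114], TCP at [0.265, 0.621, 0.239] pointing down, gripper open.
Joint ranges: [-150.88, 150.88], [-54.13, 125.18], [17.81, 147.31], [-75.09, 255.09], [0, 152.58], [-146.25, 146.25]. Speed limits (degrees/s): [147.25, 147.25, 180, 180, 180, 180].

INTERFACE

Orientations are given as a 3x3 rotation matrix whose columns are the frame's x, y, z axes.
In Python, from cell import robot gives the robot as it stands.
- The arm moves only by the tool step_arm, never from a script. Its arguments are lists of equal length, an entry for each row: "twist": the turn, a rotation vector about the tool's x, y, z in degrees, a list of three; "delta_pos": the shift along the tool's x, y, z in m, a list of three; "fingers": the gripper's target within -1 to 1 (fully open at 1, half-way at 0, shut at -1). In form: {"twist": [[ax, ay, az], ...], "delta_pos": [[x, y, z], ...], "fingers": [fingers, ...]}. A call has 1 to 10 rows; each row shifts and turns the commanded pose from where the row before left it, along the tool's axes as they then stand; what a row does not reach is not made up. A row lasts 1/12 s, in which the tool goes at most 41.7 mm and 7.16 degrees, less where a joint would pass 70% of its speed; a pose out of reach is approached as far as the arm can. A call is refused whole if a number of a shift passes 0.0417 or a number of a turn 7.16, either way. A call with a gripper value outside its range is refused whole. The fingers move at their own pace and stop on an object; "force" is the grip in N (left out, the last holds). Time passes only in rows, so rows that do not move let the fingers close. It gives the time, the measured TCP pose, the force, the opening and the grip force at its end, in the units of the state.
- robot.sense(): the state, without advancing time (a new reading comes with each control period).
- robot.snapshot(name): name is "scene" or "top"; returns a dict with "pixels" (384x512x3 uint8, red, green, blue), "K" (3x3 intrinsics, pixels), "k1" (the pictures are not rectified: a ray, as slopes to the right and down, at radius r is drawn at 1 + k1 r^2 times it, then the intrinsics apply), "R" (3x3) and "t" (3): a world point X has camera coordinates R X + t. Camera axes: x right, y down, z forward; pixel columns grow to the right and rows downward; lengths in m; the calibration is good to about 2 mm. A picture is of the moment at which its call begins. There is no depth.
- robot.job_done(): hands the job in; it is judged then, once.
Trained networks look in a picture, given as the dict that the camera call returned (one of the last four; its "shot" number tells which), for a name from the list of things; names that differ only in an ending like _2 or _b are one class to them, and where a whole thing is asked for, a point or a joint stands for the part that bears it (a point fixed in the world has none). Each returns a list of dicts, best first, with "conf" (0 to 1); they miss things now and then, are a little off and sometimes report something else, mostly with a low value. They report only what shows in the picture. A call takes as long as a camera call.
- robot.look_for(target, picture): "point" ([row, column] as shares, 0 to 1, of the picture: columns of its width, rows of its height, amid what is visible of it).
- robot.outline_of(target, picture): "region" (384x512 bool, what is visible of it) and "point" ([row, column] as shares, 0 to 1, of the picture: columns of its width, rows of its height, amid what is visible of it).
The state is a dict: "clock": time; "q": joint angles; "joint_vel": joint speeds; "tau": joint torques, N m; "eef_pos": TCP position; "tcp_rot": TCP orientation; "ft_force": force on the tool from outside, world axes, zero at the start; "ft_torque": the same for the moment, N m; "grip_width": finger opening in m; "gripper_force": force on a finger pad.
Only numpy, scipy, OpenCV 4.12 (cv2) and the standard library are available. Lean on these libraries where they do the work, as an engineer would, in place of code of your own. Each camera call takes 0.05 s, during which the arm holds its last target. There are 200 camera calls.

## Working session

There is one attempt and no reset: what is moved stays moved. The work goes in short steps, Python scripts to look and compute and a tool call to move; the robot and the scene stay as the last step left them, time stands still between calls to the robot, and variables do not carry over. Pictures are saved under pics/ and viewed, at most 14 in all, crops included, and the job is handed in when it is done.

Besides the shell and the picture viewer there is one more tool, called after "Request:" by a JSON object that holds its "method" and its "body". step_arm: Moves the arm, as the interface text tells. Its arguments: {"type":"object","properties":{"twist":{"type":"array","items":{"type":"array","items":{"type":"number"}}},"delta_pos":{"type":"array","items":{"type":"array","items":{"type":"number"}}},"fingers":{"type":"array","items":{"type":"number"}},"force":{"type":"number"}},"required":["twist","delta_pos","fingers"]}

```bash
mkdir -p pics; ls
cat > h.py <<'E'
import numpy as np, cv2
from cell import robot
def save(p,name): cv2.imwrite('pics/'+name,p['pixels'][:,:,::-1])
def ray(p,u,v):
    K=p['K']; d=np.array([(u-K[0][2])/K[0][0],(v-K[1][2])/K[1][1]]); s=d.copy()
    for _ in range(20): s=d/(1+p['k1']*(s@s))
    R=np.array(p['R']);t=np.array(p['t'])
    return -R.T@t, R.T@np.array([s[0],s[1],1])
def onz(p,u,v,z):
    c,d=ray(p,u,v); return c+d*(z-c[2])/d[2]
def proj(p,X):
    K=np.array(p['K']);c=(np.array(p['R'])@np.atleast_2d(X).T).T+np.array(p['t'])
    s=c[:,:2]/c[:,2:]; s=s*(1+p['k1']*(s**2).sum(1))[:,None]
    return np.c_[s[:,0]*K[0][0]+K[0][2],s[:,1]*K[1][1]+K[1][2]]
E
python3 - <<'E'
from h import *
np.set_printoptions(precision=4,suppress=True)
s=robot.sense(); print({k:s[k] for k in('clock','q','eef_pos','tcp_rot','grip_width','ft_force')},robot.grasp_offset)
names=dict(bell_large_center=.044,bell_medium_center=.037,bell_small_center=.03,box_large=.003,box_medium=.003,box_small=.003,tree_tall_center=.042,tree_short_center=.034,mould_block_center=.02,mould_round_center=.018)
for n in('top','scene'):
    p=robot.snapshot(n); save(p,n+'0.png'); print(n,-np.array(p['R']).T@p['t'],p['k1'])
    for k,z in names.items():
        for r in robot.outline_of(k,p)[:2]:
            v,u=r['point'][0]*384,r['point'][1]*512
            print(k,round(r['conf'],2),round(u),round(v),r['region'].sum(),onz(p,u,v,z))
E
```

```text
pics
{'clock': 0.0, 'q': array([64.7515, 15.1648, 91.9798, -0.0019, 72.978 , -2.1131]), 'eef_pos': array([0.2649, 0.6201, 0.2375]), 'tcp_rot': array([[-0.9196,  0.3929, -0.0009],
       [ 0.3929,  0.9196, -0.0019],
       [ 0.    , -0.0021, -1.    ]]), 'grip_width': 0.08802403803870637, 'ft_force': array([ 1.1684, -1.158 ,  0.4739])} 0.0187
top [ 0.3138 -0.0006  1.1415] -0.037983310502652363
bell_medium_center 0.87 289 135 330 [ 0.6282 -0.0983  0.037 ]
bell_small_center 0.45 343 154 171 [ 0.5847 -0.2359  0.03  ]
box_large 0.83 404 186 1638 [ 0.509  -0.3977  0.003 ]
box_medium 0.69 212 127 1016 [0.6569 0.1009 0.003 ]
box_small 0.92 205 203 644 [0.456 0.112 0.003]
tree_tall_center 0.9 363 238 417 [ 0.3708 -0.2795  0.042 ]
tree_tall_center 0.66 206 202 678 [0.4541 0.1064 0.042 ]
tree_short_center 0.7 95 177 343 [0.5136 0.3901 0.034 ]
mould_block_center 0.63 135 228 763 [0.3871 0.2833 0.02  ]
mould_round_center 0.82 290 204 636 [ 0.4542 -0.1015  0.018 ]
scene [ 1.0385 -0.2373  0.7231] -0.04837996544899695
bell_large_center 0.7 350 190 660 [0.6223 0.2188 0.044 ]
bell_medium_center 0.92 241 245 453 [ 0.6501 -0.0949  0.037 ]
bell_small_center 0.77 170 256 254 [ 0.6071 -0.2477  0.03  ]
box_large 0.87 103 249 1905 [ 0.5062 -0.388   0.003 ]
box_medium 0.92 310 224 1033 [0.6472 0.0917 0.003 ]
box_medium 0.33 132 188 482 [ 0.3476 -0.2861  0.003 ]
box_small 0.62 282 171 448 [0.4607 0.1121 0.003 ]
box_small 0.3 383 148 275 [0.5021 0.4309 0.003 ]
tree_tall_center 0.98 130 189 448 [ 0.3858 -0.288   0.042 ]
tree_short_center 0.57 382 148 294 [0.525  0.3997 0.034 ]
mould_block_center 0.86 321 134 551 [0.388  0.2824 0.02  ]
mould_round_center 0.84 213 192 635 [ 0.4635 -0.0928  0.018 ]
mould_round_center 0.15 243 247 505 [ 0.6477 -0.0893  0.018 ]
```

Run:
```python
import cv2
a=cv2.imread('pics/top0.png');b=cv2.imread('pics/scene0.png')
cv2.imwrite('pics/top0b.png',cv2.resize(a,None,fx=1.5625,fy=1.5625,interpolation=cv2.INTER_CUBIC))
cv2.imwrite('pics/scene0b.png',cv2.resize(b,None,fx=1.5625,fy=1.5625,interpolation=cv2.INTER_CUBIC))
```

```text
(no output)
```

View pics/top0b.png

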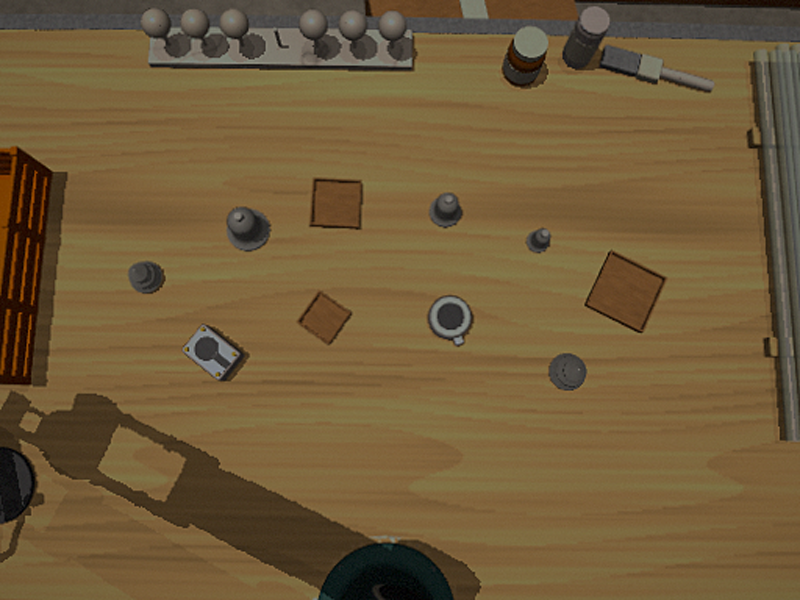

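View pics/scene0b.png

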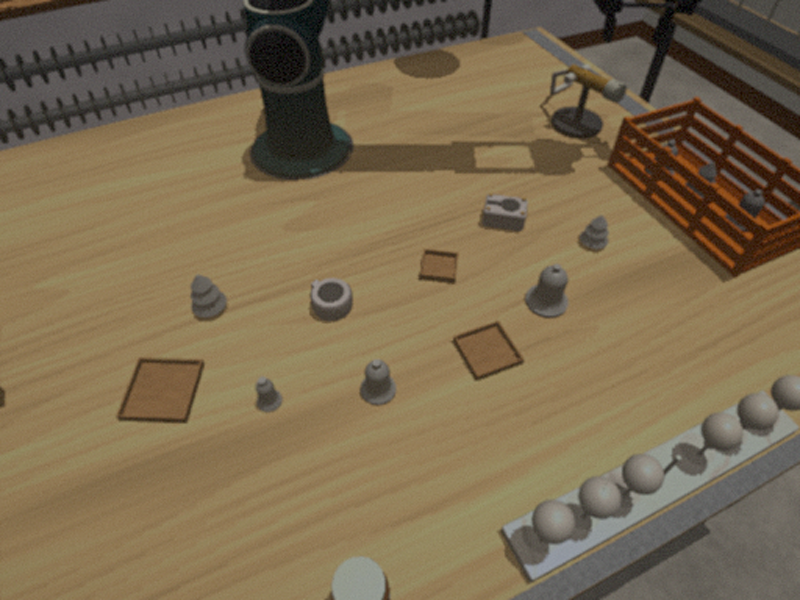

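The top view shows the bells at about (247,225), (445,210) and (539,240). The boxes are at (625,292) large, (337,204) medium and (325,318) small, and the trees and moulds are clear of all of them. The networks agree. Next I fit the positions using both views.

```bash
cat >> h.py <<'E'
from scipy.optimize import least_squares
S={'large':(.088,.072,.046,.022,.062),'medium':(.074,.054,.036,.018,.052),'small':(.060,.038,.026,.015,.042)}
def prof(n):
    H,l,w,a,b=S[n]; return np.array([0,.004,a*.5,a,b,b+(H-8e-3-b)*.6,H-.008,H]),np.array([l,l*.97,(l+w)/2*.93,w,w,w*.75,.012,.012])/2
def mask(p,n,xy,z0):
    zs,rs=prof(n); m=np.zeros((384*4,512*4),np.uint8); th=np.linspace(0,2*np.pi,40)
    zz=np.linspace(0,zs[-1],30)
    for z,r in zip(zz,np.interp(zz,zs,rs)):
        q=proj(p,np.c_[xy[0]+r*np.cos(th),xy[1]+r*np.sin(th),0*th+z0+z]); cv2.fillConvexPoly(m,np.round(q*4+1.5).astype(np.int32),1)
    return m
def seg(p,n,xy,z0=0.):
    # grey (unsaturated) pixels near the expected bell
    m=mask(p,n,xy,z0)[::4,::4]; near=cv2.dilate(m,np.ones((13,13),np.uint8))
    hsv=cv2.cvtColor(cv2.GaussianBlur(p['pixels'],(3,3),0),cv2.COLOR_RGB2HSV)
    g=((hsv[...,1]<70)&(near>0)).astype(np.uint8)
    k,l,st,_=cv2.connectedComponentsWithStats(g); 
    return l==1+np.argmax(st[1:,4])
def cen(m,s=1.):
    v,u=np.nonzero(m); return np.array([(u.min()+u.max())/2,(v.min()+v.max())/2,u.mean(),v.mean()])/s
def fit(ps,n,x0,z0=0.,regs=None):
    regs=regs or [seg(p,n,x0,z0) for p in ps]; c=[cen(r) for r in regs]
    f=lambda x:np.concatenate([cen(mask(p,n,x,z0),4.)-q for p,q in zip(ps,c)])
    r=least_squares(f,x0,diff_step=.01); return r.x,r.fun,[(int(q.sum()),int(mask(p,n,r.x,z0).sum()/16)) for p,q in zip(ps,regs)]
E
python3 - <<'E'
from h import *
np.set_printoptions(precision=4,suppress=True)
ps=[robot.snapshot('top'),robot.snapshot('scene')]
for n,x0 in(('large',[.6,.21]),('medium',[.62,-.095]),('small',[.58,-.235])):
    x,f,a=fit(ps,n,x0); print(n,x,f.round(1),a)
    for p,z in zip(ps,(0,1)):
        try: print(z,fit([p],n,x0)[0])
        except Exception as e: print(e)
for b in('large','medium','small'):
    for p in ps:
        for r in robot.outline_of('box_'+b,p)[:1]:
            v,u=np.nonzero(r['region']); 
            P=np.array([onz(p,a,c,.012)[:2] for a,c in zip(u,v)],np.float32)
            print(b,round(r['conf'],2),cv2.minAreaRect(P*1000))
E
```

```text
large [0.6015 0.2355] [-0.4  0.6  0.   0.4  0.5  0.8 -0.4  0.5] [(482, 629), (575, 693)]
0 [0.6028 0.235 ]
1 [0.5996 0.2366]
medium [ 0.6388 -0.0891] [ 0.2 -0.1  0.3  0.3  0.2 -0.1  0.2  0.1] [(315, 357), (467, 504)]
0 [ 0.6391 -0.0884]
1 [ 0.6387 -0.0897]
small [ 0.5899 -0.2439] [0.4 0.4 0.2 0.4 0.5 0.1 0.3 0.3] [(161, 194), (254, 291)]
0 [ 0.5909 -0.243 ]
1 [ 0.5889 -0.2446]
large 0.96 ((506.99725341796875, -386.154296875), (106.77752685546875, 105.9652328491211), 63.41618728637695)
large 0.68 ((512.6416625976562, -387.4630126953125), (107.61402893066406, 108.00413513183594), 62.64778518676758)
medium 0.95 ((648.920654296875, 93.36763000488281), (82.87498474121094, 85.80084228515625), 87.87600708007812)
medium 0.65 ((653.9784545898438, 92.44280242919922), (88.08393859863281, 88.34972381591797), 87.85054779052734)
small 0.83 ((456.456298828125, 106.7049789428711), (65.62235260009766, 64.76837921142578), 56.531280517578125)
small 0.56 ((460.9580383300781, 105.70561981201172), (64.13179779052734, 76.67221069335938), 56.229576110839844)
```

Request:
{"method": "step_arm", "body": {"twist": [[0,0,6.69],[0,0,6.69],[0,0,6.69],[0,0,6.69],[0,0,6.69],[0,0,6.69],[0,0,6.69],[0,0,6.69],[0,0,6.69],[0,0,6.69]], "delta_pos": [[0,0,0],[0,0,0],[0,0,0],[0,0,0],[0,0,0],[0,0,0],[0,0,0],[0,0,0],[0,0,0],[0,0,0]], "fingers": [1,1,1,1,1,1,1,1,1,1], "force": 10}}

```text
clock: 2.33
eef_pos: [0.2652, 0.6207, 0.2387]
tcp_rot: [[0.006, 1.0, -0.0], [1.0, -0.006, -0.0], [-0.0, -0.0, -1.0]]
ft_force: [0.1, -0.7, 0.2]
grip_width: 0.088
gripper_force: 0.0
```

Request:
{"method": "step_arm", "body": {"twist": [[0,0,-0.34],[0,0,0],[0,0,0],[0,0,0],[0,0,0],[0,0,0],[0,0,0],[0,0,0],[0,0,0],[0,0,0]], "delta_pos": [[0,0,0],[-0.0275,0.024,0],[-0.0275,0.024,0],[-0.0275,0.024,0],[-0.0275,0.024,0],[-0.0275,0.024,0],[-0.0275,0.024,0],[-0.0275,0.024,0],[-0.0275,0.024,0],[-0.0275,0.024,0]], "fingers": [1,1,1,1,1,1,1,1,1,1]}}

```text
clock: 3.17
eef_pos: [0.4835, 0.3729, 0.239]
tcp_rot: [[-0.009, 1.0, 0.0], [1.0, 0.009, 0.0], [0.0, 0.0, -1.0]]
ft_force: [0.4, 0.8, -0.4]
grip_width: 0.0879
gripper_force: 0.0
```

Request:
{"method": "step_arm", "body": {"twist": [[0,0,0],[0,0,0],[0,0,0],[0,0,0],[0,0,0],[0,0,0],[0,0,0]], "delta_pos": [[-0.0275,0.024,0],[-0.0275,0.024,0],[-0.0275,0.024,0],[-0.0275,0.024,0],[-0.0275,0.024,0],[0,0,0],[0,0,0]], "fingers": [1,1,1,1,1,1,1]}}

```text
clock: 3.75
eef_pos: [0.6043, 0.2359, 0.2385]
tcp_rot: [[-0.005, 1.0, -0.0], [1.0, 0.005, 0.0], [0.0, -0.0, -1.0]]
ft_force: [-0.7, 0.4, 0.1]
grip_width: 0.0883
gripper_force: 0.0
```

Request:
{"method": "step_arm", "body": {"twist": [[0,0,0.3],[0,0,0],[0,0,0],[0,0,0],[0,0,0],[0,0,0]], "delta_pos": [[0,-0.003,0.02],[0,0,0.03],[0,0,0.03],[0,0,0.03],[0,0,0.02],[0,0,0]], "fingers": [1,1,1,1,1,1]}}

```text
clock: 4.25
eef_pos: [0.5951, 0.2375, 0.1028]
tcp_rot: [[-0.004, 1.0, -0.01], [1.0, 0.004, -0.003], [-0.003, -0.01, -1.0]]
ft_force: [-1.3, 0.8, -0.8]
grip_width: 0.0881
gripper_force: 0.0
```

Run:
```python
from h import *
s=robot.sense();print(s['eef_pos'])
a=robot.snapshot('top')['pixels'];b=robot.snapshot('scene')['pixels']
c=np.hstack([cv2.resize(x,(400,400),interpolation=cv2.INTER_CUBIC) for x in(a[90:190,110:210],b[120:220,300:400])])
cv2.imwrite('pics/g1.png',c[:,:,::-1])
```

```text
[0.59506048 0.23754231 0.1028398 ]
```

View pics/g1.png

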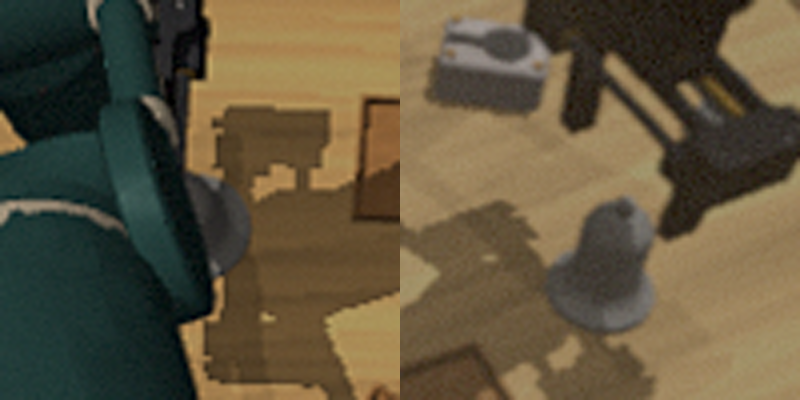

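The scene crop shows the bell below and between the open fingers. I let the arm settle before going down.

Request:
{"method": "step_arm", "body": {"twist": [[0,0,0],[0,0,0],[0,0,0]], "delta_pos": [[0,0,0.015],[0,0,0],[0,0,0]], "fingers": [1,1,1]}}

```text
clock: 4.6
eef_pos: [0.6006, 0.2382, 0.0953]
tcp_rot: [[-0.001, 1.0, 0.001], [1.0, 0.001, 0.001], [0.001, 0.001, -1.0]]
ft_force: [0.4, 0.8, -0.9]
grip_width: 0.0877
gripper_force: 0.0
```

Request:
{"method": "step_arm", "body": {"twist": [[0,0,0],[0,0,0],[0,0,0],[0,0,0],[0,0,0],[0,0,0],[0,0,0],[0,0,0]], "delta_pos": [[-0.0025,0.001,0.011],[0,0,0.011],[0,0,0.011],[0,0,0.011],[0,0,0.011],[0,0,0.011],[0,0,0],[0,0,0]], "fingers": [1,1,1,1,1,1,1,1]}}

```text
clock: 5.27
eef_pos: [0.6002, 0.2346, 0.0261]
tcp_rot: [[-0.0, 1.0, -0.003], [1.0, 0.0, -0.001], [-0.001, -0.003, -1.0]]
ft_force: [0.4, 0.5, 0.5]
grip_width: 0.0883
gripper_force: 0.0
```

Request:
{"method": "step_arm", "body": {"twist": [[0,0,0],[0,0,0],[0,0,0],[0,0,0],[0,0,0],[0,0,0],[0,0,0],[0,0,0],[0,0,0],[0,0,0]], "delta_pos": [[0,0,0],[0,0,0],[0,0,0],[0,0,0],[0,0,0],[0,0,0],[0,0,0],[0,0,0],[0,0,0],[0,0,0]], "fingers": [0.4,0.3,0.2,0.1,0.05,0,-0.05,-0.1,-0.1,-0.1], "force": 10}}

```text
clock: 6.1
eef_pos: [0.6015, 0.2351, 0.028]
tcp_rot: [[-0.0, 1.0, 0.001], [1.0, 0.0, 0.0], [0.0, 0.001, -1.0]]
ft_force: [0.9, 0.1, 2.0]
grip_width: 0.0456
gripper_force: 10.0
```

Request:
{"method": "step_arm", "body": {"twist": [[0,0,0],[0,0,0],[0,0,0],[0,0,0],[0,0,0],[0,0,0],[0,0,0],[0,0,0]], "delta_pos": [[0,0,-0.005],[0,0,-0.015],[0,0,-0.025],[0,0,-0.03],[0,0,-0.03],[0,0,-0.025],[0,0,0],[0,0,0]], "fingers": [-0.3,-0.3,-0.3,-0.3,-0.3,-0.3,-0.3,-0.3], "force": 14}}

```text
clock: 6.77
eef_pos: [0.6024, 0.2354, 0.1598]
tcp_rot: [[-0.0, 1.0, 0.004], [1.0, 0.0, 0.001], [0.001, 0.004, -1.0]]
ft_force: [-0.0, -0.4, -0.7]
grip_width: 0.046
gripper_force: 14.0
```

Request:
{"method": "step_arm", "body": {"twist": [[0,0,0],[0,0,0],[0,0,0],[0,0,0],[0,0,0],[0,0,0],[0,0,0],[0,0,0],[0,0,0],[0,0,0]], "delta_pos": [[-0.01,-0.002,0],[-0.02,-0.003,0],[-0.032,-0.005,0],[-0.032,-0.005,0],[-0.032,-0.005,0],[-0.032,-0.005,0],[-0.032,-0.005,0],[-0.032,-0.005,0],[-0.032,-0.005,0],[-0.032,-0.005,0]], "fingers": [-0.3,-0.3,-0.3,-0.3,-0.3,-0.3,-0.3,-0.3,-0.3,-0.3]}}

```text
clock: 7.6
eef_pos: [0.5533, -0.0527, 0.1547]
tcp_rot: [[-0.0, 1.0, -0.005], [1.0, 0.0, 0.0], [0.0, -0.005, -1.0]]
ft_force: [-0.6, -0.1, -1.0]
grip_width: 0.0457
gripper_force: 14.0
```

Request:
{"method": "step_arm", "body": {"twist": [[0,0,0],[0,0,0],[0,0,0],[0,0,0],[0,0,0],[0,0,0],[0,0,0],[0,0,0],[0,0,0],[0,0,0]], "delta_pos": [[-0.0335,-0.005,0],[-0.0335,-0.005,0],[-0.0335,-0.005,0],[-0.0335,-0.005,0],[-0.0335,-0.005,0],[-0.0335,-0.005,0],[-0.0335,-0.005,0],[-0.0335,-0.005,0],[-0.0335,-0.005,0],[-0.02,-0.002,0]], "fingers": [-0.3,-0.3,-0.3,-0.3,-0.3,-0.3,-0.3,-0.3,-0.3,-0.3]}}

```text
clock: 8.43
eef_pos: [0.5061, -0.3749, 0.1545]
tcp_rot: [[0.002, 1.0, -0.004], [1.0, -0.002, 0.002], [0.002, -0.004, -1.0]]
ft_force: [-0.1, 0.8, -0.1]
grip_width: 0.0457
gripper_force: 14.0
```

Request:
{"method": "step_arm", "body": {"twist": [[0,0,0],[0,0,0],[0,0,0],[0,0,0],[0,0,0],[0,0,0],[0,0,0]], "delta_pos": [[-0.0145,-0.0015,0],[0,0,0.02],[0,0,0.03],[0,0,0.02],[0,0,0],[0,0,0],[0,0,0]], "fingers": [-0.3,-0.3,-0.3,-0.3,-0.3,-0.3,-0.3]}}

```text
clock: 9.02
eef_pos: [0.5078, -0.3868, 0.0878]
tcp_rot: [[-0.0, 1.0, -0.0], [1.0, 0.0, 0.0], [0.0, -0.0, -1.0]]
ft_force: [0.4, -0.4, -0.5]
grip_width: 0.0454
gripper_force: 14.0
```

Run:
```python
from h import *
s=robot.sense();print(s['eef_pos'],s['ft_force'])
a=robot.snapshot('top')['pixels'];b=robot.snapshot('scene')['pixels']
c=np.hstack([cv2.resize(x,(400,400),interpolation=cv2.INTER_CUBIC) for x in(a[130:230,355:455],b[185:285,50:150])])
cv2.imwrite('pics/p1.png',c[:,:,::-1])
```

```text
[ 0.50781086 -0.3867757   0.08782405] [ 0.43527081 -0.44396459 -0.54922721]
```

View pics/p1.png

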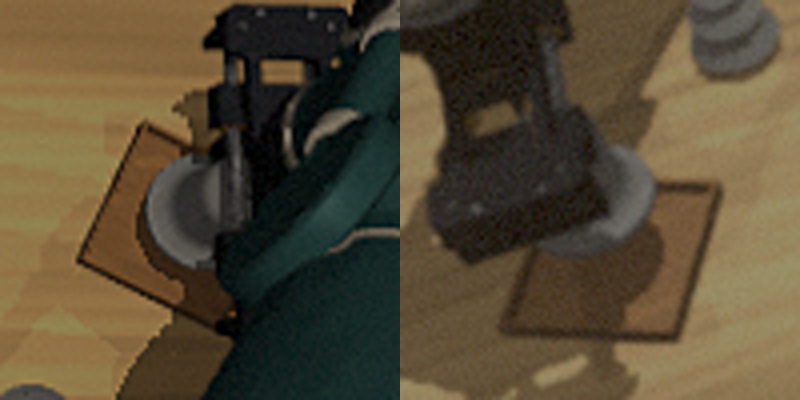

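The bell is upright in the grip over the large box in both crops, with the lip inside the walls. Lowering it slowly.

Request:
{"method": "step_arm", "body": {"twist": [[0,0,0],[0,0,0],[0,0,0],[0,0,0],[0,0,0],[0,0,0],[0,0,0],[0,0,0],[0,0,0],[0,0,0]], "delta_pos": [[0,0,0.01],[0,0,0.014],[0,0,0.012],[0,0,0.008],[0,0,0.005],[0,0,0.003],[0,0,0.002],[0,0,0],[0,0,0],[0,0,0]], "fingers": [-0.3,-0.3,-0.3,-0.3,-0.3,-0.3,-0.3,-0.3,-0.3,-0.3]}}

```text
clock: 9.95
eef_pos: [0.5082, -0.3874, 0.0343]
tcp_rot: [[-0.0, 1.0, 0.001], [1.0, 0.0, -0.001], [-0.001, 0.001, -1.0]]
ft_force: [0.2, -0.4, -0.7]
grip_width: 0.0455
gripper_force: 14.0
```

Request:
{"method": "step_arm", "body": {"twist": [[0,0,0],[0,0,0],[0,0,0],[0,0,0],[0,0,0],[0,0,0],[0,0,0]], "delta_pos": [[0,0,0.001],[0,0,0.001],[0,0,0.001],[0,0,0.0005],[0,0,0],[0,0,0],[0,0,0]], "fingers": [-0.3,-0.3,-0.3,-0.3,-0.3,-0.3,-0.3]}}

```text
clock: 10.53
eef_pos: [0.508, -0.3872, 0.031]
tcp_rot: [[-0.0, 1.0, 0.0], [1.0, 0.0, -0.0], [-0.0, 0.0, -1.0]]
ft_force: [-1.6, 1.7, 6.2]
grip_width: 0.0454
gripper_force: 14.0
```

Request:
{"method": "step_arm", "body": {"twist": [[0,0,0],[0,0,0],[0,0,0],[0,0,0],[0,0,0],[0,0,0],[0,0,0],[0,0,0]], "delta_pos": [[0,0,-0.0005],[0,0,0],[0,0,0],[0,0,0],[0,0,0],[0,0,0],[0,0,0],[0,0,0]], "fingers": [0,0.1,0.2,0.4,0.6,0.8,0.8,0.8]}}

```text
clock: 11.2
eef_pos: [0.5078, -0.387, 0.0306]
tcp_rot: [[-0.0, 1.0, -0.0], [1.0, 0.0, 0.0], [0.0, -0.0, -1.0]]
ft_force: [0.2, -0.3, 0.1]
grip_width: 0.0791
gripper_force: 0.0
```

Request:
{"method": "step_arm", "body": {"twist": [[0,0,0],[0,0,0],[0,0,0],[0,0,0],[0,0,0],[0,0,0],[0,0,0],[0,0,0],[0,0,0]], "delta_pos": [[0,0,-0.01],[0,0,-0.02],[0,0,-0.025],[0,0,-0.025],[0,0,-0.025],[0,0,-0.025],[0.03,0.01,-0.02],[0.035,0.015,0],[0.035,0.015,0]], "fingers": [0.8,0.8,0.8,0.8,0.8,0.8,0.8,0.8,0.8]}}

```text
clock: 11.95
eef_pos: [0.5493, -0.2875, 0.1845]
tcp_rot: [[0.002, 1.0, 0.005], [1.0, -0.002, -0.003], [-0.003, 0.005, -1.0]]
ft_force: [0.2, 0.8, -0.3]
grip_width: 0.0791
gripper_force: 0.0
```

Request:
{"method": "step_arm", "body": {"twist": [[0,0,0],[0,0,0],[0,0,0],[0,0,0],[0,0,0],[0,0,0],[0,0,0],[0,0,0],[0,0,0]], "delta_pos": [[0.033,0.0151,0],[0.033,0.0151,0],[0.033,0.0151,0],[0.033,0.0151,0],[0.033,0.0151,0],[0.033,0.0151,0],[0,0,0],[0,0,0],[0,0,0]], "fingers": [0.8,0.8,0.8,0.8,0.8,0.8,0.8,0.8,0.8]}}

```text
clock: 12.7
eef_pos: [0.6382, -0.0892, 0.1812]
tcp_rot: [[-0.001, 1.0, 0.0], [1.0, 0.001, -0.001], [-0.001, 0.0, -1.0]]
ft_force: [-0.8, -0.2, -0.8]
grip_width: 0.0794
gripper_force: 0.0
```

Run:
```python
from h import *
np.set_printoptions(precision=4,suppress=True)
s=robot.sense();print(s['eef_pos'],s['ft_force'])
p=robot.snapshot('top');q=robot.snapshot('scene')
try: print(fit([p,q],'large',[.508,-.387],.003))
except Exception as e: print(e)
c=np.hstack([cv2.resize(x['pixels'][r:r+130,k:k+130],(400,400),interpolation=cv2.INTER_CUBIC) for x,r,k in((p,120,350),(q,165,50))])
cv2.imwrite('pics/p2.png',c[:,:,::-1])
```

```text
[ 0.6382 -0.0892  0.1812] [-0.807  -0.1901 -0.7978]
(array([ 0.5074, -0.3823]), array([0.375 , 0.25  , 0.4727, 0.2035, 0.625 , 0.    , 0.2617, 0.2756]), [(633, 680), (883, 920)])
```

View pics/p2.png

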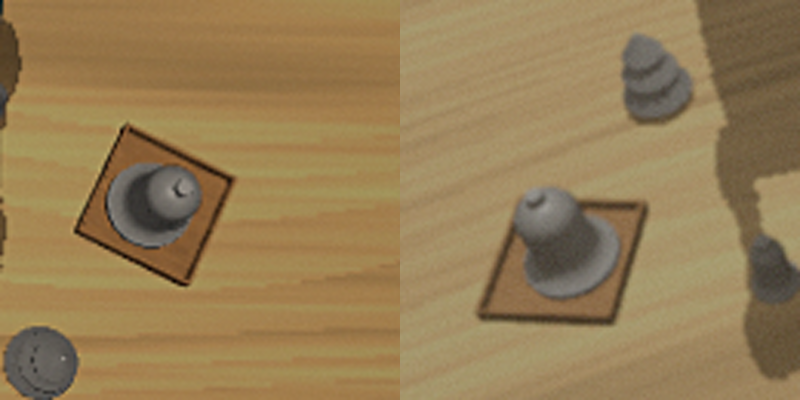

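The large bell stands upright inside its box walls. Going down on the medium bell.

Request:
{"method": "step_arm", "body": {"twist": [[0,0,0],[0,0,0],[0,0,0],[0,0,0],[0,0,0],[0,0,0],[0,0,0]], "delta_pos": [[0.001,0.0005,0.015],[0,0,0.025],[0,0,0.025],[0,0,0.015],[0,0,0.01],[0,0,0],[0,0,0]], "fingers": [0.8,0.8,0.8,0.8,0.8,0.8,0.8]}}

```text
clock: 13.38
eef_pos: [0.6385, -0.089, 0.0906]
tcp_rot: [[0.001, 1.0, -0.001], [1.0, -0.001, 0.0], [0.0, -0.001, -1.0]]
ft_force: [0.4, -0.3, 0.1]
grip_width: 0.0792
gripper_force: 0.0
```

Request:
{"method": "step_arm", "body": {"twist": [[0,0,0],[0,0,0],[0,0,0],[0,0,0],[0,0,0],[0,0,0],[0,0,0],[0,0,0],[0,0,0],[0,0,0]], "delta_pos": [[0,0,0.012],[0,0,0.012],[0,0,0.012],[0,0,0.012],[0,0,0.01],[0,0,0.007],[0,0,0.004],[0,0,0],[0,0,0],[0,0,0]], "fingers": [0.8,0.8,0.8,0.8,0.8,0.8,0.8,0.8,0.8,0.8]}}

```text
clock: 14.22
eef_pos: [0.6395, -0.0881, 0.0223]
tcp_rot: [[-0.0, 1.0, 0.001], [1.0, 0.0, -0.0], [-0.0, 0.001, -1.0]]
ft_force: [-0.4, 0.4, 0.5]
grip_width: 0.0794
gripper_force: 0.0
```

Request:
{"method": "step_arm", "body": {"twist": [[0,0,0],[0,0,0],[0,0,0],[0,0,0],[0,0,0],[0,0,0],[0,0,0],[0,0,0],[0,0,0],[0,0,0]], "delta_pos": [[0,0,0],[0,0,0],[0,0,0],[0,0,0],[0,0,0],[0,0,0],[0,0,0],[0,0,0],[0,0,0],[0,0,0]], "fingers": [0.4,0.2,0.1,0,-0.1,-0.15,-0.2,-0.25,-0.3,-0.3], "force": 10}}

```text
clock: 15.05
eef_pos: [0.639, -0.088, 0.0218]
tcp_rot: [[-0.0, 1.0, 0.0], [1.0, 0.0, -0.0], [-0.0, 0.0, -1.0]]
ft_force: [0.2, 0.5, 1.0]
grip_width: 0.0356
gripper_force: 10.0
```

Request:
{"method": "step_arm", "body": {"twist": [[0,0,0],[0,0,0],[0,0,0],[0,0,0],[0,0,0],[0,0,0],[0,0,0]], "delta_pos": [[0,0,-0.005],[0,0,-0.015],[0,0,-0.025],[0,0,-0.03],[0,0,-0.025],[0,0,0],[0,0,0]], "fingers": [-0.5,-0.5,-0.5,-0.5,-0.5,-0.5,-0.5], "force": 14}}

```text
clock: 15.63
eef_pos: [0.6404, -0.0883, 0.1241]
tcp_rot: [[-0.0, 1.0, 0.004], [1.0, 0.0, -0.001], [-0.001, 0.004, -1.0]]
ft_force: [0.6, -0.5, -1.6]
grip_width: 0.0351
gripper_force: 14.0
```

Request:
{"method": "step_arm", "body": {"twist": [[0,0,0],[0,0,0],[0,0,0],[0,0,0],[0,0,0],[0,0,0],[0,0,0],[0,0,0],[0,0,0],[0,0,0]], "delta_pos": [[0.015,0.0016,0],[0.03,0.0016,0],[0.03,0.0016,0],[0.03,0.0016,0],[0.03,0.0016,0],[0.03,0.0016,0],[0.014,0.0016,0.015],[0,0,0.02],[0,0,0.02],[0,0,0]], "fingers": [-0.5,-0.5,-0.5,-0.5,-0.5,-0.5,-0.5,-0.5,-0.5,-0.5]}}

```text
clock: 16.47
eef_pos: [0.6444, 0.0913, 0.059]
tcp_rot: [[-0.001, 1.0, -0.012], [1.0, 0.001, -0.001], [-0.001, -0.012, -1.0]]
ft_force: [-1.2, -0.3, -1.1]
grip_width: 0.0356
gripper_force: 14.0
```

Run:
```python
from h import *
s=robot.sense();print(s['eef_pos'],s['ft_force'])
p=robot.snapshot('top');q=robot.snapshot('scene')
c=np.hstack([cv2.resize(x['pixels'][r:r+100,k:k+100],(400,400),interpolation=cv2.INTER_CUBIC) for x,r,k in((p,80,170),(q,165,260))])
cv2.imwrite('pics/p3.png',c[:,:,::-1])
```

```text
[0.64439296 0.0913499  0.05895419] [-1.19159394 -0.32555401 -1.05658597]
```

View pics/p3.png

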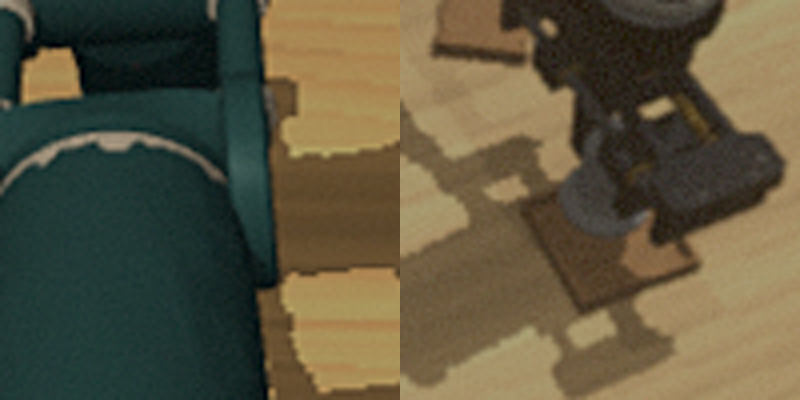

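The scene crop shows the medium bell held upright above its box at about (600,200). Lowering it slowly.

Request:
{"method": "step_arm", "body": {"twist": [[0,0,0],[0,0,0],[0,0,0],[0,0,0],[0,0,0],[0,0,0],[0,0,0],[0,0,0],[0,0,0],[0,0,0]], "delta_pos": [[0,0,0],[0,0,0.006],[0,0,0.01],[0,0,0.01],[0,0,0.006],[0,0,0.004],[0,0,0.002],[0,0,0],[0,0,0],[0,0,0]], "fingers": [-0.5,-0.5,-0.5,-0.5,-0.5,-0.5,-0.5,-0.5,-0.5,-0.5]}}

```text
clock: 17.4
eef_pos: [0.6505, 0.091, 0.0291]
tcp_rot: [[-0.0, 1.0, 0.001], [1.0, 0.0, 0.0], [0.0, 0.001, -1.0]]
ft_force: [0.4, 0.2, -0.9]
grip_width: 0.0356
gripper_force: 14.0
```

Request:
{"method": "step_arm", "body": {"twist": [[0,0,0],[0,0,0],[0,0,0],[0,0,0],[0,0,0],[0,0,0],[0,0,0]], "delta_pos": [[0,0,0.001],[0,0,0.001],[0,0,0.001],[0,0,0.001],[0,0,0],[0,0,0],[0,0,0]], "fingers": [-0.5,-0.5,-0.5,-0.5,-0.5,-0.5,-0.5]}}

```text
clock: 17.98
eef_pos: [0.6502, 0.091, 0.0248]
tcp_rot: [[-0.0, 1.0, 0.0], [1.0, 0.0, 0.0], [0.0, 0.0, -1.0]]
ft_force: [0.5, -0.2, 0.0]
grip_width: 0.0356
gripper_force: 14.0
```

Request:
{"method": "step_arm", "body": {"twist": [[0,0,0],[0,0,0],[0,0,0],[0,0,0]], "delta_pos": [[0,0,0.0004],[0,0,0.0003],[0,0,0],[0,0,0]], "fingers": [-0.5,-0.5,-0.5,-0.5]}}

```text
clock: 18.32
eef_pos: [0.6502, 0.091, 0.0247]
tcp_rot: [[-0.0, 1.0, 0.0], [1.0, 0.0, 0.0], [0.0, 0.0, -1.0]]
ft_force: [-1.7, 0.5, 6.0]
grip_width: 0.0358
gripper_force: 14.0
```

Request:
{"method": "step_arm", "body": {"twist": [[0,0,0],[0,0,0],[0,0,0],[0,0,0],[0,0,0],[0,0,0],[0,0,0],[0,0,0]], "delta_pos": [[0,0,-0.0005],[0,0,0],[0,0,0],[0,0,0],[0,0,0],[0,0,0],[0,0,0],[0,0,0]], "fingers": [-0.15,-0.05,0.1,0.3,0.5,0.6,0.6,0.6]}}

```text
clock: 18.98
eef_pos: [0.65, 0.091, 0.0244]
tcp_rot: [[-0.0, 1.0, -0.0], [1.0, 0.0, -0.0], [-0.0, -0.0, -1.0]]
ft_force: [0.4, -0.5, -1.0]
grip_width: 0.0702
gripper_force: 0.0
```

Request:
{"method": "step_arm", "body": {"twist": [[0,0,0],[0,0,0],[0,0,0],[0,0,0],[0,0,0],[0,0,0],[0,0,0],[0,0,0],[0,0,0],[0,0,0]], "delta_pos": [[0,0,-0.01],[0,0,-0.02],[0,0,-0.025],[0,0,-0.025],[0,0,-0.025],[0,0,-0.025],[-0.023,-0.004,-0.02],[-0.035,-0.006,0],[-0.035,-0.006,0],[-0.035,-0.006,0]], "fingers": [0.6,0.6,0.6,0.6,0.6,0.6,0.6,0.6,0.6,0.6]}}

```text
clock: 19.82
eef_pos: [0.6284, -0.0379, 0.1766]
tcp_rot: [[-0.002, 1.0, 0.003], [1.0, 0.002, -0.0], [-0.0, 0.003, -1.0]]
ft_force: [0.1, 0.8, 0.4]
grip_width: 0.0704
gripper_force: 0.0
```

Request:
{"method": "step_arm", "body": {"twist": [[0,0,0],[0,0,0],[0,0,0],[0,0,0],[0,0,0],[0,0,0],[0,0,0],[0,0,0],[0,0,0]], "delta_pos": [[-0.035,-0.0065,0],[-0.035,-0.0065,0],[-0.035,-0.0065,0],[-0.035,-0.0065,0],[-0.035,-0.0065,0],[-0.03,-0.0055,0],[0,0,0],[0,0,0],[0,0,0]], "fingers": [0.6,0.6,0.6,0.6,0.6,0.6,0.6,0.6,0.6]}}

```text
clock: 20.57
eef_pos: [0.5901, -0.2418, 0.175]
tcp_rot: [[0.001, 1.0, 0.0], [1.0, -0.001, 0.0], [0.0, 0.0, -1.0]]
ft_force: [-0.3, 1.0, -0.0]
grip_width: 0.0704
gripper_force: 0.0
```

Run:
```python
from h import *
np.set_printoptions(precision=4,suppress=True)
s=robot.sense();print(s['eef_pos'],s['ft_force'],s['q'])
p=robot.snapshot('top');q=robot.snapshot('scene')
try: print(fit([p,q],'medium',[.65,.093],.003))
except Exception as e: print(e)
try: print(fit([q],'small',[.59,-.243]))
except Exception as e: print(e)
c=np.hstack([cv2.resize(x['pixels'][r:r+100,k:k+100],(400,400),interpolation=cv2.INTER_CUBIC) for x,r,k in((p,80,170),(q,165,260))])
cv2.imwrite('pics/p4.png',c[:,:,::-1])
```

```text
[ 0.5901 -0.2418  0.175 ] [-0.3278  0.9935 -0.0032] [-24.5382  13.7289 100.5299   0.0353  65.7272 -24.512 ]
(array([0.6488, 0.0905]), array([0.    , 0.25  , 0.02  , 0.2874, 0.125 , 0.125 , 0.1378, 0.2864]), [(325, 360), (443, 473)])
(array([ 0.5895, -0.244 ]), array([-0.125 ,  0.125 ,  0.1654, -0.054 ]), [(260, 291)])
```

View pics/p4.png

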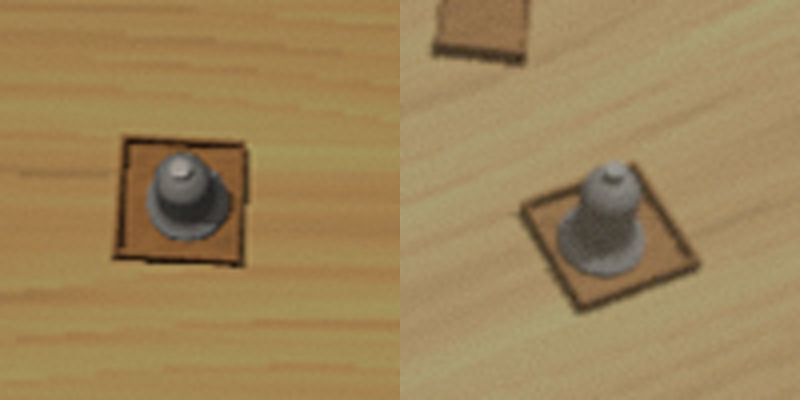

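The medium bell stands upright in its box, inside the walls. Now the small bell.

Request:
{"method": "step_arm", "body": {"twist": [[0,0,0],[0,0,0],[0,0,0],[0,0,0],[0,0,0],[0,0,0],[0,0,0]], "delta_pos": [[-0.0015,0,0.015],[0,0,0.025],[0,0,0.025],[0,0,0.02],[0,0,0.01],[0,0,0],[0,0,0]], "fingers": [0.6,0.6,0.6,0.6,0.6,0.6,0.6]}}

```text
clock: 21.25
eef_pos: [0.5902, -0.2426, 0.0794]
tcp_rot: [[-0.001, 1.0, -0.001], [1.0, 0.001, 0.0], [0.0, -0.001, -1.0]]
ft_force: [0.2, -0.3, 0.2]
grip_width: 0.0705
gripper_force: 0.0
```

Request:
{"method": "step_arm", "body": {"twist": [[0,0,0],[0,0,0],[0,0,0],[0,0,0],[0,0,0],[0,0,0],[0,0,0],[0,0,0],[0,0,0],[0,0,0]], "delta_pos": [[0,0,0.012],[0,0,0.012],[0,0,0.012],[0,0,0.012],[0,0,0.008],[0,0,0.005],[0,0,0.003],[0,0,0],[0,0,0],[0,0,0]], "fingers": [0.6,0.6,0.6,0.6,0.6,0.6,0.6,0.6,0.6,0.6]}}

```text
clock: 22.08
eef_pos: [0.5906, -0.2438, 0.0161]
tcp_rot: [[-0.0, 1.0, 0.001], [1.0, 0.0, -0.0], [-0.0, 0.001, -1.0]]
ft_force: [-0.4, 0.7, 0.6]
grip_width: 0.0703
gripper_force: 0.0
```

Request:
{"method": "step_arm", "body": {"twist": [[0,0,0],[0,0,0],[0,0,0],[0,0,0],[0,0,0],[0,0,0],[0,0,0],[0,0,0],[0,0,0],[0,0,0]], "delta_pos": [[0,0,0],[0,0,0],[0,0,0],[0,0,0],[0,0,0],[0,0,0],[0,0,0],[0,0,0],[0,0,0],[0,0,0]], "fingers": [0.2,0,-0.1,-0.2,-0.3,-0.35,-0.4,-0.45,-0.5,-0.5], "force": 10}}

```text
clock: 22.92
eef_pos: [0.5901, -0.2435, 0.0155]
tcp_rot: [[-0.0, 1.0, 0.0], [1.0, 0.0, -0.0], [-0.0, 0.0, -1.0]]
ft_force: [-0.1, 0.0, 0.5]
grip_width: 0.0256
gripper_force: 10.0
```

Request:
{"method": "step_arm", "body": {"twist": [[0,0,0],[0,0,0],[0,0,0],[0,0,0],[0,0,0],[0,0,0],[0,0,0]], "delta_pos": [[0,0,-0.005],[0,0,-0.015],[0,0,-0.025],[0,0,-0.03],[0,0,-0.03],[0,0,-0.015],[0,0,0]], "fingers": [-0.7,-0.7,-0.7,-0.7,-0.7,-0.7,-0.7], "force": 14}}

```text
clock: 23.5
eef_pos: [0.5932, -0.245, 0.1413]
tcp_rot: [[-0.0, 1.0, 0.008], [1.0, 0.0, -0.004], [-0.004, 0.008, -1.0]]
ft_force: [1.3, -0.3, -0.2]
grip_width: 0.0253
gripper_force: 14.0
```

Request:
{"method": "step_arm", "body": {"twist": [[0,0,0],[0,0,0],[0,0,0],[0,0,0],[0,0,0],[0,0,0],[0,0,0],[0,0,0],[0,0,0],[0,0,0]], "delta_pos": [[0.01,-0.004,0],[0.02,-0.008,0],[0.031,-0.012,0],[0.031,-0.012,0],[0.031,-0.012,0],[0.031,-0.012,0],[0.031,-0.012,0],[0.031,-0.012,0],[0.031,-0.012,0],[0.031,-0.012,0]], "fingers": [-0.7,-0.7,-0.7,-0.7,-0.7,-0.7,-0.7,-0.7,-0.7,-0.7]}}

```text
clock: 24.33
eef_pos: [0.4787, 0.0362, 0.1329]
tcp_rot: [[0.0, 1.0, -0.005], [1.0, -0.0, 0.0], [0.0, -0.005, -1.0]]
ft_force: [0.3, 0.3, 0.1]
grip_width: 0.0251
gripper_force: 14.0
```

Request:
{"method": "step_arm", "body": {"twist": [[0,0,0],[0,0,0],[0,0,0],[0,0,0],[0,0,0],[0,0,0],[0,0,0],[0,0,0],[0,0,0],[0,0,0]], "delta_pos": [[0.031,-0.011,0],[0.025,-0.009,0],[0.0155,-0.005,0],[0,0,0.015],[0,0,0.025],[0,0,0.02],[0,0,0.01],[0,0,0],[0,0,0],[0,0,0]], "fingers": [-0.7,-0.7,-0.7,-0.7,-0.7,-0.7,-0.7,-0.7,-0.7,-0.7]}}

```text
clock: 25.17
eef_pos: [0.4573, 0.106, 0.0658]
tcp_rot: [[0.0, 1.0, 0.0], [1.0, -0.0, 0.0], [0.0, 0.0, -1.0]]
ft_force: [-0.2, 0.0, -0.9]
grip_width: 0.0258
gripper_force: 14.0
```

Run:
```python
from h import *
s=robot.sense();print(s['eef_pos'],s['ft_force'],s['grip_width'])
p=robot.snapshot('top');q=robot.snapshot('scene')
c=np.hstack([cv2.resize(x['pixels'][r:r+100,k:k+100],(400,400),interpolation=cv2.INTER_CUBIC) for x,r,k in((p,150,160),(q,110,235))])
cv2.imwrite('pics/p5.png',c[:,:,::-1])
```

```text
[0.45731067 0.10603241 0.06584954] [-0.17858555  0.04786722 -0.87103625] 0.025751527693839028
```

View pics/p5.png

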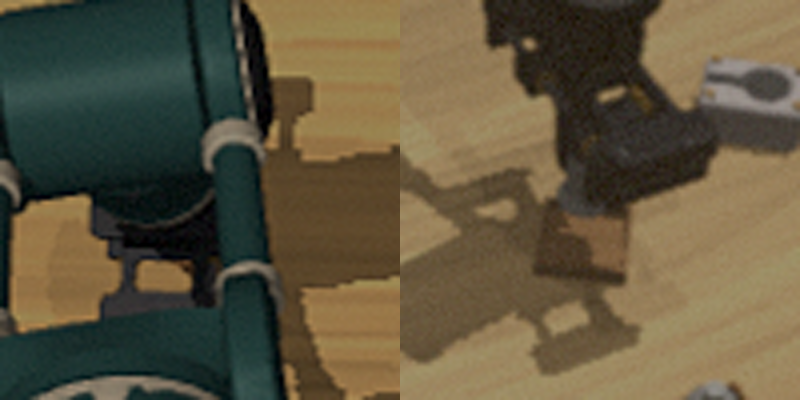

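The scene crop shows the small bell held upright above its box at about (575,200). Lowering it slowly.

Request:
{"method": "step_arm", "body": {"twist": [[0,0,0],[0,0,0],[0,0,0],[0,0,0],[0,0,0],[0,0,0],[0,0,0],[0,0,0],[0,0,0],[0,0,0]], "delta_pos": [[0,0,0.008],[0,0,0.012],[0,0,0.01],[0,0,0.006],[0,0,0.004],[0,0,0.002],[0,0,0.001],[0,0,0],[0,0,0],[0,0,0]], "fingers": [-0.7,-0.7,-0.7,-0.7,-0.7,-0.7,-0.7,-0.7,-0.7,-0.7]}}

```text
clock: 26.1
eef_pos: [0.4575, 0.106, 0.0229]
tcp_rot: [[-0.0, 1.0, 0.001], [1.0, 0.0, 0.0], [0.0, 0.001, -1.0]]
ft_force: [-1.4, 0.2, -0.6]
grip_width: 0.0253
gripper_force: 14.0
```

Request:
{"method": "step_arm", "body": {"twist": [[0,0,0],[0,0,0],[0,0,0],[0,0,0],[0,0,0],[0,0,0],[0,0,0]], "delta_pos": [[0,0,0.001],[0,0,0.001],[0,0,0.001],[0,0,0.001],[0,0,0],[0,0,0],[0,0,0]], "fingers": [-0.7,-0.7,-0.7,-0.7,-0.7,-0.7,-0.7]}}

```text
clock: 26.68
eef_pos: [0.4571, 0.106, 0.0185]
tcp_rot: [[-0.0, 1.0, 0.0], [1.0, 0.0, 0.0], [0.0, 0.0, -1.0]]
ft_force: [0.6, -0.5, -0.1]
grip_width: 0.0258
gripper_force: 14.0
```

Request:
{"method": "step_arm", "body": {"twist": [[0,0,0],[0,0,0],[0,0,0],[0,0,0]], "delta_pos": [[0,0,0.0004],[0,0,0.0003],[0,0,0],[0,0,0]], "fingers": [-0.7,-0.7,-0.7,-0.7]}}

```text
clock: 27.02
eef_pos: [0.4571, 0.106, 0.0184]
tcp_rot: [[-0.0, 1.0, -0.0], [1.0, 0.0, -0.0], [-0.0, -0.0, -1.0]]
ft_force: [-2.6, -0.7, 7.1]
grip_width: 0.0251
gripper_force: 14.0
```

Contact with the floor. I release, rise and move clear.

Request:
{"method": "step_arm", "body": {"twist": [[0,0,0],[0,0,0],[0,0,0],[0,0,0],[0,0,0],[0,0,0],[0,0,0],[0,0,0]], "delta_pos": [[0,0,-0.0005],[0,0,0],[0,0,0],[0,0,0],[0,0,0],[0,0,0],[0,0,0],[0,0,0]], "fingers": [-0.4,-0.3,-0.2,0,0.2,0.3,0.3,0.3]}}

```text
clock: 27.68
eef_pos: [0.4571, 0.106, 0.0183]
tcp_rot: [[-0.0, 1.0, -0.0], [1.0, 0.0, -0.0], [-0.0, -0.0, -1.0]]
ft_force: [0.4, 0.8, 0.7]
grip_width: 0.057
gripper_force: 0.0
```

Request:
{"method": "step_arm", "body": {"twist": [[0,0,0],[0,0,0],[0,0,0],[0,0,0],[0,0,0],[0,0,0],[0,0,0],[0,0,0],[0,0,0],[0,0,0]], "delta_pos": [[0,0,-0.01],[0,0,-0.02],[0,0,-0.03],[0,0,-0.03],[0,0,-0.03],[0,0,-0.03],[0,0,-0.03],[0.035,0.01,0],[0.035,0.01,0],[0.035,0.01,0]], "fingers": [0.3,0.3,0.3,0.3,0.3,0.3,0.3,0.3,0.3,0.3]}}

```text
clock: 28.52
eef_pos: [0.488, 0.212, 0.2008]
tcp_rot: [[0.002, 1.0, 0.004], [1.0, -0.002, 0.001], [0.001, 0.004, -1.0]]
ft_force: [-0.2, -0.2, 0.1]
grip_width: 0.0575
gripper_force: 0.0
```

Request:
{"method": "step_arm", "body": {"twist": [[0,0,0],[0,0,0],[0,0,0],[0,0,0],[0,0,0],[0,0,0],[0,0,0],[0,0,0],[0,0,0],[0,0,0]], "delta_pos": [[0.035,0,0],[0.035,0,0],[0.035,0,0],[0.035,0,0],[0.035,0,0],[0.035,0,0],[0.03,0,0],[0.02,0,0],[0,0,0],[0,0,0]], "fingers": [0.3,0.3,0.3,0.3,0.3,0.3,0.3,0.3,0.3,0.3]}}

```text
clock: 29.35
eef_pos: [0.4866, 0.4717, 0.1985]
tcp_rot: [[-0.002, 1.0, -0.0], [1.0, 0.002, -0.001], [-0.001, -0.0, -1.0]]
ft_force: [0.2, 0.1, -0.3]
grip_width: 0.0572
gripper_force: 0.0
```

Run:
```python
from h import *
np.set_printoptions(precision=4,suppress=True)
s=robot.sense();print(s['eef_pos'],s['ft_force'],s['clock'])
p=robot.snapshot('top');q=robot.snapshot('scene')
for n,x in(('large',[.508,-.385]),('medium',[.65,.092]),('small',[.457,.106])):
    try: print(n,fit([p,q],n,x,.003))
    except Exception as e: print(e)
c=np.hstack([cv2.resize(x['pixels'][90:290],(400,156*2),interpolation=cv2.INTER_AREA) for x in(p,q)])
d=np.hstack([cv2.resize(x['pixels'][r:r+70,k:k+100],(400,280),interpolation=cv2.INTER_CUBIC) for x,r,k in((p,165,160),(q,135,235))])
cv2.imwrite('pics/p6.png',np.vstack([c,d])[:,:,::-1])
```

```text
[0.4866 0.4717 0.1985] [ 0.2317  0.0927 -0.2866] 29.35
large (array([ 0.5075, -0.3822]), array([0.375 , 0.5   , 0.3761, 0.2003, 0.625 , 0.    , 0.2789, 0.3676]), [(629, 679), (877, 921)])
medium (array([0.6488, 0.0905]), array([0.    , 0.25  , 0.0264, 0.3111, 0.125 , 0.125 , 0.1746, 0.2461]), [(323, 360), (435, 473)])
small (array([0.4559, 0.1057]), array([-0.25  ,  0.375 ,  0.078 ,  0.2408,  0.    ,  0.5   ,  0.2157,
        0.4059]), [(148, 180), (176, 210)])
```

View pics/p6.png

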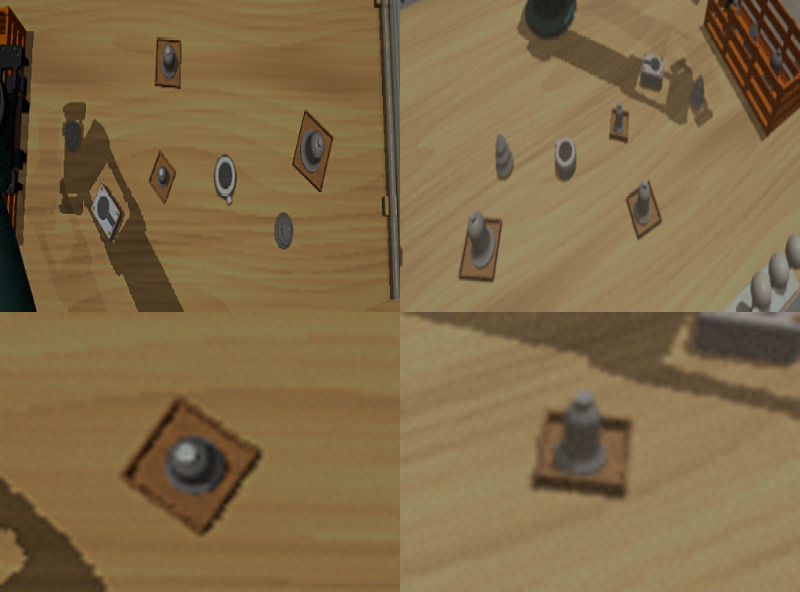

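All three bells stand upright in their own boxes: large at about (315,150), medium (168,62) and small (162,177) in the top view. The trees and moulds are where they were, and the gripper is clear. Handing in.

```bash
python3 -c "
from cell import robot
print(robot.job_done())"
```

```text
the job is handed in; nothing more can be done
None
```

All three bells are packed upright in their own boxes, in the order large, medium, small; the trees and moulds look unmoved in the final pictures, and the job was handed in at about 29 s.

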